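# Spin-test two belt idlers and bin the one that sticks

### The job

Check the two belt idlers on the bench: first spin each wheel, at least a quarter turn, to see whether it runs on by itself, while both stand on the bench. Then stand the idler whose wheel sticks upright on the floor of the grey bin, and leave the free-running one standing where it was.

Things in the scene. Friction and masses are not known exactly. Their poses are not given: they have to be found in the camera images.
- idler_a_shaft (a point): First belt idler: round dark steel foot (84 mm across, 10 mm thick, loose on the bench, 0.65 kg in all), fixed upright shaft 16 mm in diameter, top 86 mm above the underside, and on it a grooved aluminium wheel. This point is on the shaft's axis, 76 mm above the underside, where the bare shaft can be grasped clear of the wheel; z up, x: where the wheel's finger peg points at joint 0.
- idler_b_shaft (a point): Second idler, the same in every size and look as the first, with its point and axes placed alike.
- idler_a_wheel (a joint): Turn of idler_a's wheel (84 mm across, 24 to 40 mm above the underside), counter-clockwise from above, no stops. One upright finger peg (10 mm thick, 34 mm off the axis, top 53 mm above the underside) points along the shaft point's x turned by this angle. A sound wheel runs on for about 1 s or more when let go; a sticking one needs about 1.3 N at the peg and stops at once.
- idler_b_wheel (a joint): The same for idler_b's wheel, of the same sizes. Exactly one of the two wheels sticks; which one is for you to find out by spinning them.
- bin_floor (a point): open grey plastic bin, 180 x 160 mm and 50 mm high (inside 172 mm along its x by 152 mm along its y, walls 4 mm), fixed to the bench. This point is the centre of its inner floor, 4 mm above the bench; z up.

How it is judged:
By the outcome, as a careful person would: the job done as asked, in the order asked, and still so for the second after the job is handed in, with the robot touching nothing.
It also fails if it takes over 58 s, if anything falls off the work surface, if the arm or the gripper's body presses on something with over 40 N, if the wrist force passes 120 N, or if a joint passes its speed limit or range.

### The arm

A 7-joint arm with a two-finger parallel gripper is mounted at the origin on a cart in front of the work surface, level with it; the furniture and walls round the work are solid. World frame = base frame: x ahead of the robot, y to its left, z up, the work surface at z = 0. Lengths are in m, angles in rad, forces in N, time in s.
With the tool pointing down it reaches from about 0.4 to 0.85 m from the base axis. Payload 4.5 kg.
Tool frame: the origin (TCP) lies at the very end of the fingers, on their centre line; the grasp point (between the pads) lies 19 mm behind it (tcp_to_grasp is the z of the grasp point in the tool frame, in m); z points along the fingers, y is the line along which they close (so a half turn about z gives the same grasp; the last joint's range is limited). The gripper opens to 88 mm and grips with 3 to 60 N. Pads are 18 mm wide; open, the fingers measure 123 mm over their backs; the gripper's body (75 mm by 187 mm) begins 45 mm behind the grasp point.
Start: joints at [-1.226, 0.689, -0.195, 1.565, 0.157, 0.902, -0.215], TCP at [0.191, 0.595, 0.239] pointing down, gripper open.
Joint ranges: [-3.01, 3.01], [-0.46, 2.08], [-1.47, 1.51], [0.13, 2.56], [-1, 4.14], [0.04, 2.09], [-2.66, 2.66]. Speed limits (rad/s): [2.57, 2.57, 3.14, 3.14, 3.14, 3.14, 3.14].

### API

Orientations are given as a unit quaternion [x, y, z, w].
In Python, from plant import * gives the robot as it stands. The module is installed in compiled form; this text tells all that it offers.
- The arm moves only by the shell command python3 -m jog 'ROWS' [OPENING] [FORCE]. ROWS is JSON, a list that holds one entry, the list of rows, each a list of 6 numbers: the shift along the tool's x, y, z in m, then the turn, a rotation vector about the tool's x, y, z in rad. In form: [[[dx, dy, dz, ax, ay, az], ...]]. A call has 1 to 12 rows; each row shifts and turns the commanded pose from where the row before left it, along the tool's axes as they then stand; what a row does not reach is not made up. A row lasts 1/8 s, in which the tool goes at most 62.5 mm and 10.7 degrees, less where a joint would pass 70% of its speed; a pose out of reach is approached as far as the arm can. A call with a gripper value outside its range is refused whole. OPENING is the finger opening in m, from 0 to 0.0881, set as the call begins (- or left out, the last holds). The fingers move at their own pace and stop on an object; FORCE is the grip in N (left out, the last holds). Time passes only in rows, so rows that do not move let the fingers close. It gives the time, the measured TCP pose, the force, the opening and the grip force at its end, in the units of the state.
- get_state(): the state, without advancing time (a new reading comes with each control period).
- snapshot(name): name is "scene" or "top" or "wrist"; returns a dict with "frame" (400x640x3 uint8, red, green, blue), "mtx" (3x3 intrinsics, pixels), "xyz" and "orientation" of the camera in the world; the wrist camera has in their place "mount" (4x4, takes a point from camera to tool coordinates, whose origin is the TCP and whose axes are the flange's). Camera axes: x right, y down, z forward; pixel columns grow to the right and rows downward; lengths in m; the calibration is good to about 2 mm. A picture is of the moment at which its call begins: read the wrist's pose just before it. There is no depth.
- finish_job(): hands the job in; it is judged then, once.
The state is a dict: "clock": time; "q": joint angles; "qd": joint speeds; "joint_torque": joint torques, N m; "tool_pos": TCP position; "eef_rot": TCP orientation; "contact_force": force on the tool from outside, world axes, zero at the start; "moment": the same for the moment, N m; "opening": opening from 0.0 (shut) to 1.0 (fully open); "finger_force": force on a finger pad.
Only numpy, scipy, OpenCV 4.12 (cv2) and the standard library are available. Lean on these libraries where they do the work, as an engineer would, in place of code of your own. Each camera call takes 0.05 s, during which the arm holds its last target. There are 200 camera calls.

## Working session

There is one attempt and no reset: what is moved stays moved. The work goes in short steps, Python scripts to look and compute and a shell command to move; the robot and the scene stay as the last step left them, time stands still between calls to the robot, and variables do not carry over. Pictures are saved under pics/ and viewed, at most 12 in all, crops included, and the job is handed in when it is done.

```bash
mkdir -p pics; python3 - <<'E'
from plant import *
import cv2,json
for n in("scene","top"):
    s=snapshot(n); cv2.imwrite(f"pics/{n}0.png",s["frame"][:,:,::-1])
    print(n,s["mtx"],s["xyz"],s["orientation"])
s=get_state();print({k:s[k] for k in("clock","tool_pos","eef_rot","contact_force","opening")})
print(snapshot("wrist")["mount"])
E
```

```text
scene [[375.19454727   0.         323.31253619]
 [  0.         375.19454727 204.26996667]
 [  0.           0.           1.        ]] [ 0.00066528 -0.58540271  0.63760696] [ 0.81009939 -0.41315713  0.18871584 -0.3707108 ]
top [[377.83395729   0.         314.6941419 ]
 [  0.         377.83395729 208.79663494]
 [  0.           0.           1.        ]] [ 0.4343038  -0.21220296  0.93012603] [-0.69988265  0.7131468  -0.02920078  0.02707852]
{'clock': 0.1, 'tool_pos': array([0.1910214 , 0.59451536, 0.23801023]), 'eef_rot': array([ 1.54745732e-01,  9.87954001e-01, -8.04468584e-04, -6.18916518e-05]), 'contact_force': array([-1.2789896 ,  0.31401321,  0.72246931]), 'opening': 1.0005401445132054}
[[-3.19260657e-04 -9.65182022e-01 -2.61578978e-01  6.72961423e-02]
 [ 9.99999949e-01 -3.00728136e-04 -1.10877601e-04  1.02728854e-03]
 [ 2.83529088e-05 -2.61579000e-01  9.65182069e-01 -1.45435719e-01]
 [ 0.00000000e+00  0.00000000e+00  0.00000000e+00  1.00000000e+00]]
```

View pics/top0.png

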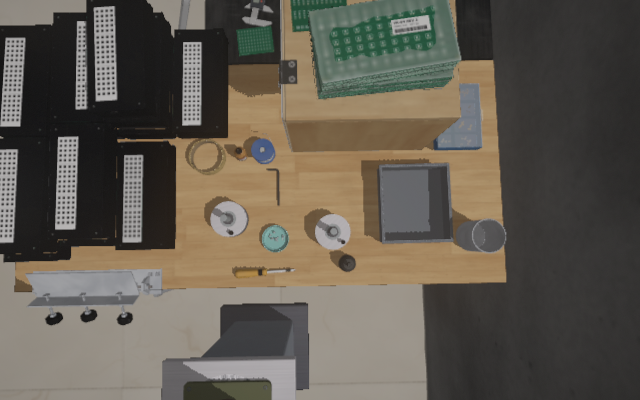

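View pics/scene0.png

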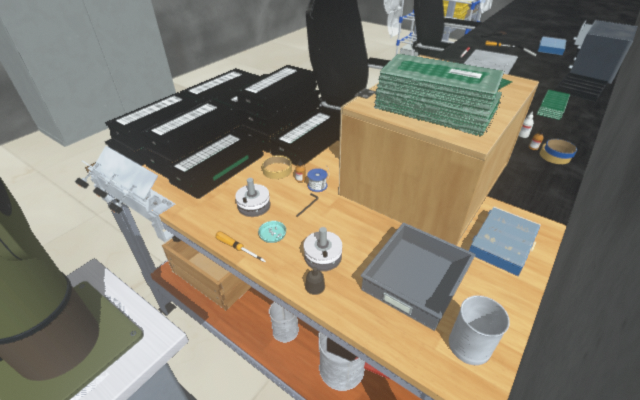

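The top view shows idlers at about (228,219) and (333,232), and the bin centred near (414,204). I'll zoom in to get pegs and shafts.

```bash
cat > h.py <<'E'
from plant import *
import numpy as np,cv2
from scipy.spatial.transform import Rotation as R
def cam(n):
    st=get_state(); s=snapshot(n)
    if n=="wrist":
        T=np.eye(4);T[:3,:3]=R.from_quat(st["eef_rot"]).as_matrix();T[:3,3]=st["tool_pos"];T=T@np.array(s["mount"])
    else:
        T=np.eye(4);T[:3,:3]=R.from_quat(s["orientation"]).as_matrix();T[:3,3]=s["xyz"]
    return s["frame"],np.array(s["mtx"]),T
def ray(K,T,u,v,z):
    d=T[:3,:3]@np.linalg.solve(K,[u,v,1]);return T[:3,3]+d*(z-T[2,3])/d[2]
def proj(K,T,p):
    c=np.linalg.inv(T)@np.append(p,1);c=K@c[:3];return c[:2]/c[2]
E
python3 - <<'E'
from h import *
f,K,T=cam("top")
f=f[:,:,::-1]
a=cv2.resize(f[190:255,195:265],None,fx=5.5,fy=5.5,interpolation=cv2.INTER_CUBIC)
b=cv2.resize(f[200:265,300:370],None,fx=5.5,fy=5.5,interpolation=cv2.INTER_CUBIC)
c=cv2.resize(f[150:260,360:520],None,fx=2,fy=2)
o=np.zeros((590,800,3),np.uint8);o[:a.shape[0],:a.shape[1]]=a;o[:b.shape[0],400:400+b.shape[1]]=b;o[365:365+220,:320]=c
cv2.imwrite("pics/crop1.png",o)
for u,v,z in((228,219,.04),(333,232,.04),(347,262,.03),(274,238,.02),(381,167,.05),(449,165,.05),(451,240,.05),(382,242,.05)):print(u,v,ray(K,T,u,v,z).round(3))
E
```

```text
228 219 [ 0.485 -0.011  0.04 ]
333 232 [ 0.45  -0.258  0.04 ]
347 262 [ 0.379 -0.29   0.03 ]
274 238 [ 0.438 -0.117  0.02 ]
381 167 [ 0.6   -0.374  0.05 ]
449 165 [ 0.602 -0.534  0.05 ]
451 240 [ 0.426 -0.531  0.05 ]
382 242 [ 0.424 -0.37   0.05 ]
```

View pics/crop1.png

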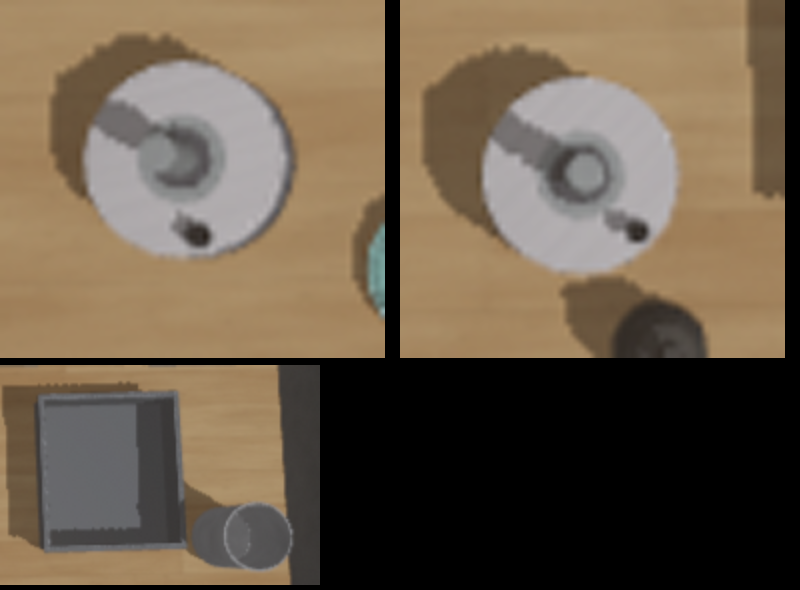

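```bash
cat >> h.py <<'E'
def go(p):
    """shift to world TCP target p in present tool axes"""
    s=get_state();M=R.from_quat(s["eef_rot"]).as_matrix();return (M.T@(np.array(p)-s["tool_pos"])).round(4)
E
python3 - <<'E'
from h import *
f,K,T=cam("top")
for n,w,s,p in(("L",(229.2,218.9),(224.1,218.2),(231.2,232.9)),("R",(332.9,231.6),(333.8,231.3),(343.1,242))):
    W=ray(K,T,*w,.04);S=ray(K,T,*s,.086);P=ray(K,T,*p,.053);C=(W+S)/2
    d=P-S;print(n,W.round(4),S.round(4),P.round(4),np.hypot(d[0],d[1]),np.degrees(np.arctan2(d[1],d[0])))
s=get_state();M=R.from_quat(s["eef_rot"]).as_matrix();print(M.round(3))
print(go([.425,-.011,.28]))
E
```

```text
L [ 0.4852 -0.0136  0.04  ] [ 0.4843 -0.0125  0.086 ] [ 0.4519 -0.0211  0.053 ] 0.03357118844493258 -165.10384000370414
R [ 0.4507 -0.2574  0.04  ] [ 0.4505 -0.257   0.086 ] [ 0.426  -0.2797  0.053 ] 0.03338083852446749 -137.16070856657092
[[-0.952  0.306 -0.   ]
 [ 0.306  0.952 -0.001]
 [-0.    -0.001 -1.   ]]
[-0.408  -0.5053 -0.0412]
```

```bash
python3 -m jog '[[[0,0,-0.05,0,0,0],[-0.042,-0.045,0,0,0,0],[-0.042,-0.045,0,0,0,0],[-0.042,-0.045,0,0,0,0],[-0.042,-0.045,0,0,0,0],[-0.042,-0.045,0,0,0,0],[-0.042,-0.045,0,0,0,0],[-0.042,-0.045,0,0,0,0],[-0.042,-0.045,0,0,0,0],[-0.042,-0.045,0,0,0,0],[-0.042,-0.045,0,0,0,0],[0,0,0,0,0,0]]]' 0.05
python3 - <<'E'
from h import *
print(get_state()["q"],go([.4848,-.013,.12]))
E
```

```text
clock: 1.75
tool_pos: [0.4549, 0.0327, 0.2886]
eef_rot: [0.16, 0.987, -0.001, 0.001]
contact_force: [-0.5, 0.7, 0.2]
opening: 0.564
finger_force: 0.0
[-0.03878195  0.40127474 -0.19557164  1.98590383  0.11323189  0.76419517
  0.94812026] [-0.0426 -0.0336  0.1687]
```

```bash
python3 -m jog '[[[-0.0213,-0.0168,0.03,0,0,0],[-0.0213,-0.0168,0.03,0,0,0],[0,0,0.055,0,0,0],[0,0,0.02,0,0,0],[0,0,0,0,0,0]]]'
python3 - <<'E'
from h import *
print(get_state()["q"],go([.4848,-.013,.045]))
f,K,T=cam("wrist");cv2.imwrite("pics/w1.png",f[:,:,::-1])
g,K2,T2=cam("scene");
for p in([.4848,-.013,.086],[.452,-.0215,.053]):print(proj(K,T,p),proj(K2,T2,p))
E
```

```text
clock: 2.38
tool_pos: [0.4824, -0.0054, 0.1526]
eef_rot: [0.154, 0.988, 0.0, -0.002]
contact_force: [0.1, 0.3, 0.9]
opening: 0.57
finger_force: 0.0
[ 0.00253502  0.65377537 -0.13706761  2.06903932  0.1965445   0.43420801
  0.97650458] [-0.0049 -0.0064  0.1075]
[307.34558091 224.81122145] [249.81395456 180.12107934]
[283.52972608 172.64984839] [244.52663536 198.87415195]
```

View pics/w1.png

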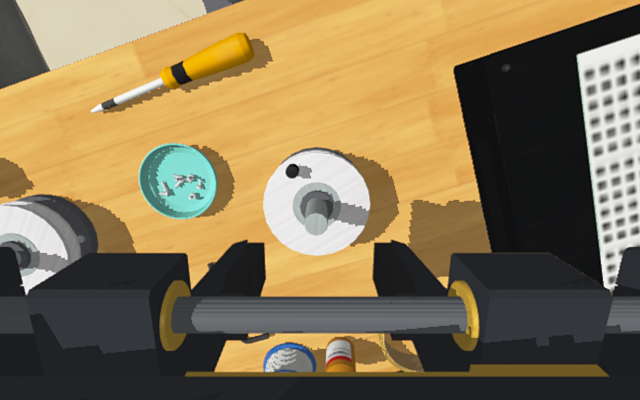

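The wrist picture shows the shaft top at about (315,225) and the peg at (292,171), with the fingers straddling column 320. I'll settle the arm and re-measure.

```bash
python3 -m jog '[[[-0.005,-0.004,0.015,0,0,0],[0,0,0,0,0,0],[0,0,0,0,0,0]]]'
python3 - <<'E'
from h import *
s=get_state();print(s["qd"].round(3),go([.4848,-.013,.045]))
f,K,T=cam("wrist");f=f[:,:,::-1];print(K[0])
for p in([.4848,-.013,.086],[.452,-.0215,.053]):print(proj(K,T,p))
cv2.imwrite("pics/w2.png",cv2.resize(f[120:300,220:420],None,fx=3,fy=3))
E
```

```text
clock: 2.85
tool_pos: [0.4873, -0.0123, 0.1388]
eef_rot: [0.155, 0.988, 0.0, 0.0]
contact_force: [0.6, -0.3, -0.3]
opening: 0.567
finger_force: 0.0
[-0.001 -0.006 -0.003  0.002 -0.    -0.002  0.001] [ 0.0022 -0.0015  0.0938]
[342.53770551   0.         318.77128274]
[314.69088938 221.25799557]
[288.41162436 166.01289835]
```

View pics/w2.png

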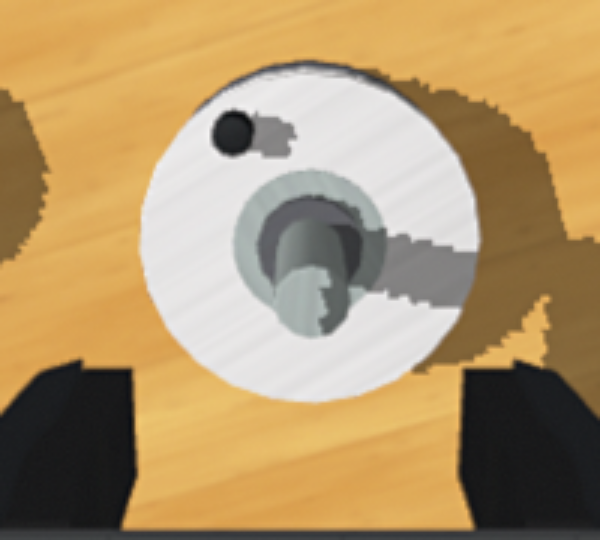

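The shaft sits about 2.5 mm towards +y of the finger centre, and the peg is 57° ahead of the −y finger. I'll descend straddling the shaft and turn the finger close to the peg.

```bash
python3 -m jog '[[[0.001,0.001,0.045,0,0,0],[0.001,0.001,0.047,0,0,0],[0,0,0,0,0,0.15],[0,0,0,0,0,0.15],[0,0,0,0,0,0.1]]]'
python3 -m jog '[[[0,0,0,0,0,0.15],[0,0,0,0,0,0.18],[0,0,0,0,0,0.185],[0,0,0,0,0,0.185],[0,0,0,0,0,0.185],[0,0,0,0,0,0.185],[0,0,0,0,0,0.185],[0,0,0,0,0,0.185],[0,0,0,0,0,0.185],[0,0,0,0,0,0.185],[0,0,0,0,0,0.185],[0,0,0,0,0,0]]]'
python3 - <<'E'
from h import *
import time
s=get_state();print(s["q"].round(2));
fs=[]
f,K,T=cam("wrist");fs.append(f[100:340,180:460])
for i in range(6):
    f=snapshot("wrist")["frame"]
    fs.append(f[100:340,180:460])
o=np.hstack([fs[0],fs[3],fs[6]])[:,:,::-1];g=cam("scene")[0][140:260,180:320,::-1]
np.save("f0.npy",fs[6])
print([float(np.abs(fs[i].astype(int)-fs[i+1]).mean().round(2)) for i in range(6)])
o=cv2.resize(o,(800,230));c=cv2.resize(g,None,fx=3,fy=3);z=np.zeros((590,800,3),np.uint8);z[:230]=o;z[230:590,:420]=c
cv2.imwrite("pics/spin1.png",z)
E
```

```text
clock: 3.52
tool_pos: [0.4862, -0.0094, 0.0467]
eef_rot: [0.35, 0.937, 0.0, 0.0]
contact_force: [-0.4, -1.2, -0.1]
opening: 0.568
finger_force: 0.0
clock: 5.03
tool_pos: [0.4862, -0.0093, 0.0469]
eef_rot: [0.976, 0.217, 0.0, -0.0]
contact_force: [0.1, 0.3, -0.6]
opening: 0.567
finger_force: 0.0
[-0.22  0.89  0.23  2.12 -0.89  0.23 -0.32]
[1.69, 1.56, 1.45, 1.39, 1.36, 1.24]
```

View pics/spin1.png

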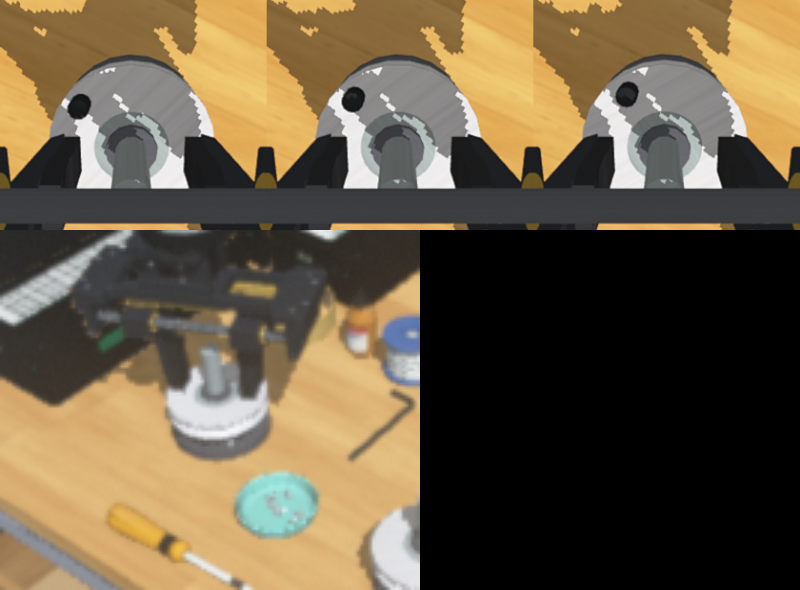

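In successive frames the peg moves ahead of the halted finger, so the left wheel runs free after a push of about 104°. Next is the right idler.

```bash
python3 -m jog '[[[0,0,-0.045,0,0,0],[0,0,-0.05,0,0,0],[-0.0268,0.0413,0,0,0,0],[-0.0268,0.0413,0,0,0,0],[-0.0268,0.0413,0,0,0,0],[-0.0268,0.0413,0,0,0,0],[-0.0268,0.0413,0,0,0,0],[0,0,0,0,0,-0.16],[0,0,0,0,0,-0.18],[0,0,0,0,0,-0.18],[0,0,0,0,0,-0.18],[0,0,0,0,0,-0.18]]]'
python3 -m jog '[[[0,0,0,0,0,-0.18],[0,0,0,0,0,-0.12],[0,0,0,0,0,0]]]'
python3 - <<'E'
from h import *
s=get_state();M=R.from_quat(s["eef_rot"]).as_matrix();print(s["q"].round(2),go([.452,-.2535,.046]),np.degrees(np.arctan2(-M[1,1],-M[0,1])))
f,K,T=cam("wrist");f=f[:,:,::-1]
for p in([.452,-.2535,.086],[.4275,-.276,.053]):print(proj(K,T,p))
cv2.imwrite("pics/w3.png",cv2.resize(f[100:300,200:440],None,fx=3,fy=3))
E
```

```text
clock: 6.92
tool_pos: [0.4514, -0.2534, 0.1417]
eef_rot: [0.789, 0.614, -0.0, -0.0]
contact_force: [-0.6, -0.5, 0.3]
opening: 0.571
finger_force: 0.0
clock: 7.3
tool_pos: [0.4514, -0.2535, 0.1417]
eef_rot: [0.691, 0.722, 0.0, -0.0]
contact_force: [0.6, 0.6, 0.8]
opening: 0.566
finger_force: 0.0
[ 0.33  0.71  0.15  1.99 -0.22  0.46  0.69] [-0.0001  0.0006  0.0957] -177.48930350932156
[319.62922479 224.43949807]
[284.55553228 237.78375804]
```

View pics/w3.png

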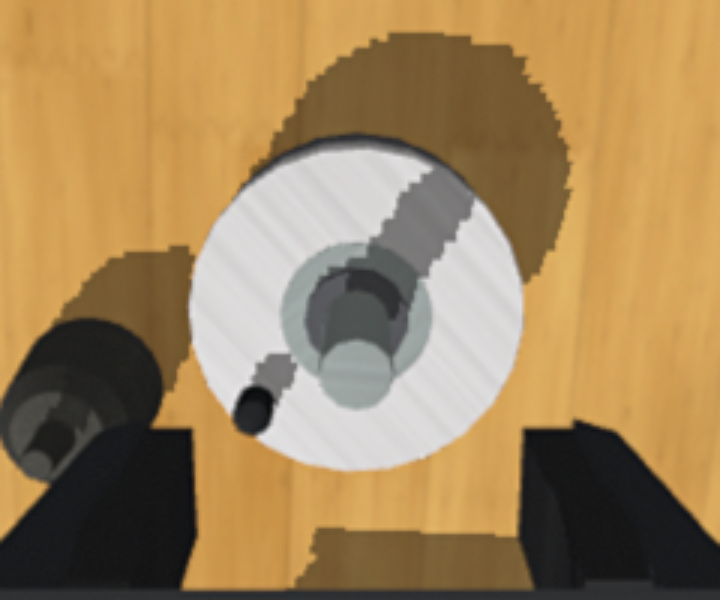

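The shaft top is at (318.7,224.7), as predicted, and the peg sits 40° ccw of the −y finger. A dark knob stands nearby, so I'll check its height against the gripper body.

```bash
python3 - <<'E'
from h import *
f,K,T=cam("wrist")
f2,K2,T2=cam("top")
for z in(0,.03,.05,.06,.08,.1):
    print(z,ray(K,T,212.7,254,z).round(3),ray(K2,T2,347.5,263,z).round(3))
E
```

```text
0 [ 0.358 -0.315  0.   ] [ 0.374 -0.293  0.   ]
0.03 [ 0.367 -0.301  0.03 ] [ 0.376 -0.291  0.03 ]
0.05 [ 0.374 -0.292  0.05 ] [ 0.377 -0.289  0.05 ]
0.06 [ 0.377 -0.288  0.06 ] [ 0.378 -0.288  0.06 ]
0.08 [ 0.383 -0.279  0.08 ] [ 0.379 -0.286  0.08 ]
0.1 [ 0.39 -0.27  0.1 ] [ 0.381 -0.285  0.1  ]
```

```bash
python3 -m jog '[[[0,0,0.045,0,0,0],[0,0,0.05,0,0,0],[0,0,0,0,0,-0.15],[0,0,0,0,0,0]]]'
python3 -m jog '[[[0,0,0,0,0,-0.16],[0,0,0,0,0,-0.18],[0,0,0,0,0,-0.185],[0,0,0,0,0,-0.185],[0,0,0,0,0,-0.185],[0,0,0,0,0,-0.185],[0,0,0,0,0,-0.185],[0,0,0,0,0,-0.185],[0,0,0,0,0,-0.185],[0,0,0,0,0,-0.185],[0,0,0,0,0,-0.185],[0,0,0,0,0,-0.185]]]'
python3 -m jog '[[[0,0,0,0,0,-0.12],[0,0,0,0,0,0]]]'
python3 - <<'E'
from h import *
s=get_state();M=R.from_quat(s["eef_rot"]).as_matrix();print(s["q"].round(2),np.degrees(np.arctan2(-M[1,1],-M[0,1])))
fs=[]
for i in range(7): fs.append(snapshot("wrist")["frame"][100:340,180:460])
print([float(np.abs(fs[i].astype(int)-fs[i+1]).mean().round(2)) for i in range(6)])
o=np.hstack([fs[0],fs[3],fs[6]])[:,:,::-1];g=cam("scene")[0][190:310,250:390,::-1]
o=cv2.resize(o,(800,230));c=cv2.resize(g,None,fx=3,fy=3);z=np.zeros((590,800,3),np.uint8);z[:230]=o;z[230:590,:420]=c
cv2.imwrite("pics/spin2.png",z)
E
```

```text
clock: 7.95
tool_pos: [0.4513, -0.2533, 0.0461]
eef_rot: [0.636, 0.772, -0.0, -0.001]
contact_force: [-0.9, -0.0, 0.0]
opening: 0.569
finger_force: 0.0
clock: 9.45
tool_pos: [0.4504, -0.2542, 0.0472]
eef_rot: [-0.397, 0.918, -0.0, -0.001]
contact_force: [-1.0, -0.5, 0.0]
opening: 0.564
finger_force: 0.8
clock: 9.7
tool_pos: [0.451, -0.2541, 0.0471]
eef_rot: [-0.448, 0.894, -0.0, -0.001]
contact_force: [-0.4, -1.3, -0.2]
opening: 0.566
finger_force: 0.7
[ 0.64  0.89 -0.36  2.01  0.83  0.39  2.12] -36.75197635485318
[0.8, 1.03, 1.15, 1.16, 1.11, 0.94]
```

View pics/spin2.png

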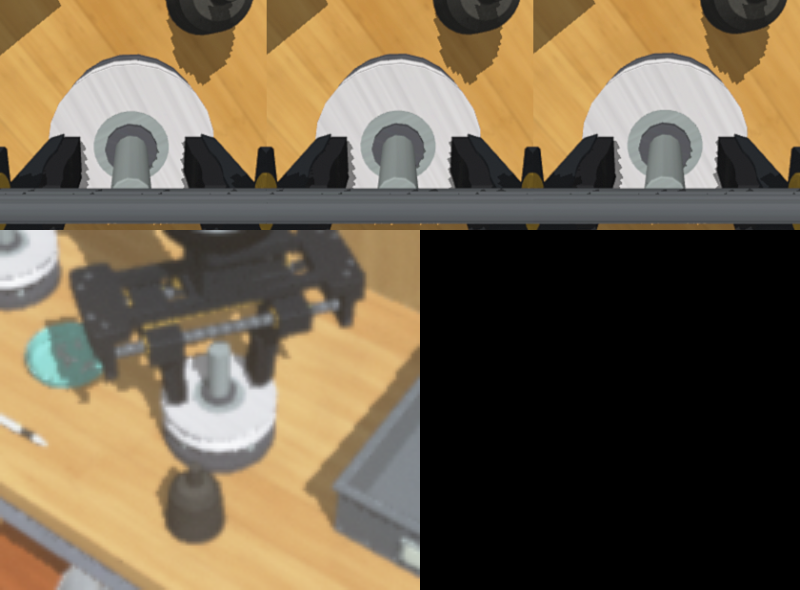

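The peg is hidden behind the gripper here, but the shaft is still centred, so the foot did not slide. I'll lift, turn the fingers along world y, and check the wheel.

```bash
python3 -m jog '[[[0,0,-0.045,0,0,0],[0,0,-0.05,0,0,0],[0,0,0,0,0,0.18],[0,0,0,0,0,0.18],[0,0,0,0,0,0.18],[0,0,0,0,0,0.18],[0,0,0,0,0,0.17],[0,0,0,0,0,0],[0,0,0,0,0,0]]]'
python3 - <<'E'
from h import *
s=get_state();M=R.from_quat(s["eef_rot"]).as_matrix();print(s["q"].round(2),np.degrees(np.arctan2(-M[1,1],-M[0,1])))
a,K,T=cam("wrist");b,_,_=cam("wrist");print(np.abs(a.astype(int)-b)[100:240].mean())
for p in([.452,-.2535,.086],):print(proj(K,T,p))
t,K2,T2=cam("top")
w=cv2.resize(a[100:300,200:440],None,fx=2.5,fy=2.5)
o=np.zeros((590,800,3),np.uint8);o[:500,:600]=w[:,:,::-1];cv2.imwrite("pics/w4.png",o[:500,:600])
E
```

```text
clock: 11.22
tool_pos: [0.452, -0.253, 0.1417]
eef_rot: [-0.024, 1.0, 0.0, 0.0]
contact_force: [-0.7, -0.1, -0.7]
opening: 0.569
finger_force: 0.0
[ 0.61  0.71 -0.31  1.97  0.41  0.51  1.63] -87.27581595869373
1.1329873511904762
[316.32977829 222.50468134]
```

View pics/w4.png

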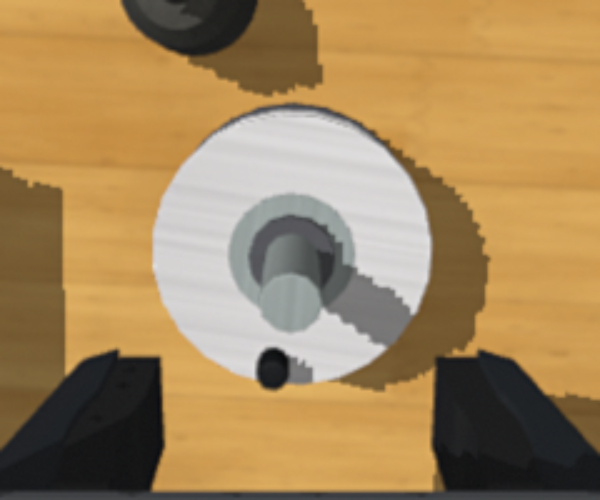

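The peg stopped at azimuth about −10°, right where the finger left it. So the right wheel turned about 127° and sticks. I'll grasp this one by its shaft.

```bash
python3 -m jog '[[[0,-0.001,0.042,0,0,0],[0,0,0.042,0,0,0],[0,0,0,0,0,0]]]'
python3 -m jog '[[[0,0,0,0,0,0],[0,0,0,0,0,0],[0,0,0,0,0,0],[0,0,0,0,0,0],[0,0,0,0,0,0],[0,0,0,0,0,0]]]' 0 40
python3 -m jog '[[[0,0,-0.02,0,0,0],[0,0,-0.03,0,0,0],[0,0,-0.04,0,0,0],[0,0,-0.03,0,0,0],[0,0,0,0,0,0]]]'
python3 - <<'E'
from h import *
K=get_state();print(K["q"].round(2))
f,K,T=cam("top")
c=[ray(K,T,u,v,.05) for u,v in((381,167),(449,165),(451,240),(382,242))];c=np.mean(c,0);print(c)
t=[c[0]-.008,c[1]+.01,.18];print(t,go(t))
E
```

```text
clock: 11.75
tool_pos: [0.4499, -0.2535, 0.0556]
eef_rot: [-0.023, 1.0, 0.001, -0.003]
contact_force: [-0.3, 0.2, 0.6]
opening: 0.567
finger_force: 0.0
clock: 12.5
tool_pos: [0.4521, -0.2548, 0.0585]
eef_rot: [-0.022, 1.0, -0.0, 0.001]
contact_force: [-1.1, 0.3, 7.5]
opening: 0.168
finger_force: 40.0
clock: 13.12
tool_pos: [0.4523, -0.2548, 0.1787]
eef_rot: [-0.022, 1.0, -0.001, 0.001]
contact_force: [-0.1, -0.8, -6.6]
opening: 0.17
finger_force: 40.0
[ 0.64  0.66 -0.36  1.94  0.38  0.61  1.65]
[ 0.51320877 -0.45230739  0.05      ]
[np.float64(0.5052087682356924), np.float64(-0.44230738597291996), 0.18] [-0.0457 -0.1901 -0.0028]
```

It's held: the opening is 15 mm and the load −6.6 N. Carrying it over the bin.

```bash
python3 -m jog '[[[-0.005,-0.02,0,0,0,0],[-0.011,-0.042,0,0,0,0],[-0.012,-0.05,0,0,0,0],[-0.011,-0.046,0,0,0,0],[-0.0065,-0.032,0,0,0,0],[0,0,0,0,0,0],[0,0,0,0,0,0]]]'
python3 - <<'E'
from h import *
s=get_state();print(s["q"].round(2),go([.505,-.442,.0635]))
o=[]
f,K,T=cam("top");print(proj(K,T,[.505,-.442,.12]))
g=cam("scene")[0]
z=np.hstack([cv2.resize(f[140:270,350:520],(400,306)),cv2.resize(g[170:340,310:530],(400,306))])
cv2.imwrite("pics/bin.png",z[:,:,::-1])
E
```

```text
clock: 14.05
tool_pos: [0.5042, -0.4403, 0.1748]
eef_rot: [-0.023, 1.0, 0.002, -0.002]
contact_force: [-0.0, -0.2, -7.3]
opening: 0.169
finger_force: 40.0
[ 0.85  0.84 -0.39  1.47  0.37  0.91  1.96] [-0.0012 -0.0022  0.1112]
[419.86894986 204.01967208]
```

View pics/bin.png

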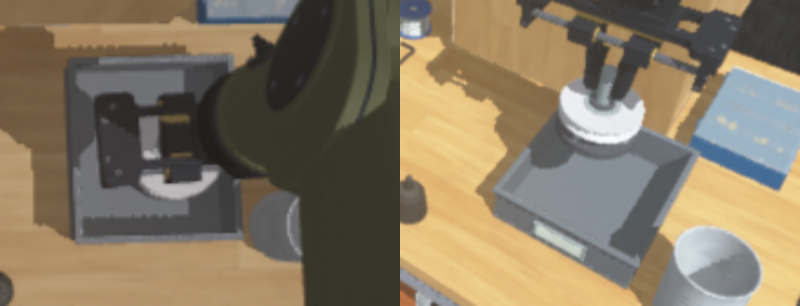

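The idler hangs upright inside the bin outline, clear of the walls. Lowering.

```bash
python3 -m jog '[[[0,0,0.03,0,0,0],[0,0,0.04,0,0,0],[0,0,0.025,0,0,0],[0,0,0.008,0,0,0],[0,0,0.005,0,0,0],[0,0,0.003,0,0,0],[0,0,0,0,0,0]]]'
```

```text
clock: 15.02
tool_pos: [0.5058, -0.4424, 0.0674]
eef_rot: [-0.022, 1.0, -0.0, 0.0]
contact_force: [-0.5, -0.4, -7.2]
opening: 0.167
finger_force: 40.0
```

```bash
python3 -m jog '[[[0,0,0.003,0,0,0],[0,0,0.001,0,0,0],[0,0,0.001,0,0,0],[0,0,0,0,0,0]]]'
```

```text
clock: 15.52
tool_pos: [0.5054, -0.4421, 0.0626]
eef_rot: [-0.022, 1.0, -0.0, -0.0]
contact_force: [-3.7, 2.9, 4.3]
opening: 0.164
finger_force: 40.0
```

It's seated on the floor. Releasing and retreating.

```bash
python3 -m jog '[[[0,0,0,0,0,0],[0,0,0,0,0,0],[0,0,0,0,0,0],[0,0,0,0,0,0],[0,0,-0.02,0,0,0],[0,0,-0.04,0,0,0],[0,0,-0.05,0,0,0],[0,0,-0.05,0,0,0],[-0.05,0.03,0,0,0,0],[-0.05,0.03,0,0,0,0],[0,0,0,0,0,0]]]' 0.05
python3 - <<'E'
from h import *
f,K,T=cam("top");g=cam("scene")[0]
z=np.hstack([cv2.resize(f[140:270,190:520],(500,197)),np.zeros((197,300,3),np.uint8)])
z=np.vstack([z,cv2.resize(g[130:370,220:540],(800,400),interpolation=cv2.INTER_CUBIC)[:,:]])[:600]
cv2.imwrite("pics/end.png",z[:,:,::-1])
E
```

```text
clock: 16.9
tool_pos: [0.6082, -0.371, 0.2234]
eef_rot: [-0.027, 1.0, 0.002, 0.003]
contact_force: [-1.1, 0.3, 0.1]
opening: 0.566
finger_force: 0.0
```

View pics/end.png

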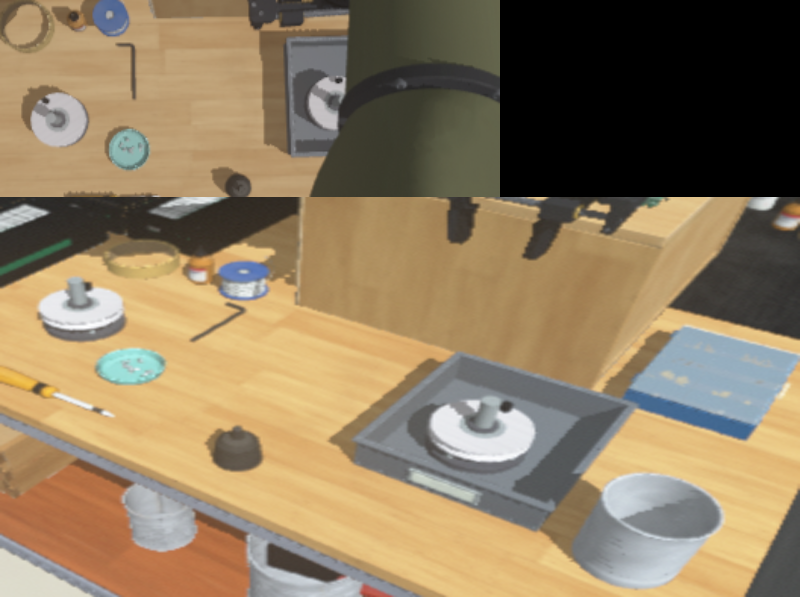

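The idler stands upright in the bin and the other is where it was. I moved out towards the wooden box by mistake, without contact, so I'll back away before handing in.

```bash
python3 -m jog '[[[0,0,-0.03,0,0,0],[0.05,0,-0.01,0,0,0],[0.05,0,0,0,0,0],[0,0,0,0,0,0],[0,0,0,0,0,0],[0,0,0,0,0,0]]]' && python3 -c "
from plant import *
print(finish_job())"
```

```text
clock: 17.75
tool_pos: [0.5039, -0.3823, 0.262]
eef_rot: [-0.022, 1.0, -0.0, 0.001]
contact_force: [0.9, -0.8, 0.5]
opening: 0.566
finger_force: 0.0
the job is handed in; nothing more can be done
None
```

I spun both wheels on the bench: the left one ran on by itself and was left standing where it was, and the right one stuck and now stands upright on the floor of the grey bin. The job was handed in at 17.75 s.

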